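Take the straight roller out of its bench stand

TASK

One of the two roller stands on the bench holds a plain straight roller: flip that stand's cam lever all the way back to open it, then draw the roller forward, lower it out of the open slots and set it gently on the wooden rack with both axle ends lying down in the rack's notches. Do not drop the roller, leave the lever open, and leave the other stand, with the waisted roller, alone.

Things in the scene. Friction and masses are not known exactly. Their poses are not given: they have to be found in the camera images.
- roller: Straight roller: aluminium barrel 44 mm thick, 124 mm long, on a 12 mm square axle 176 mm long in all (26 mm stub at each end); one rigid piece, about 0.45 kg. Origin: centre of the barrel; y runs along the axle. Starts in the stand, axle 130 mm above the bench and square to the stand, open to a grasp from above across its diameter.
- stand: Grey steel stand holding the straight roller, fixed. Origin: on the bench below the roller's start; x from its open front (robot's side) to its back, y along the axle. Two 8 mm cheeks at y = -69 and +69 mm, 130 mm free between, tops 155 mm up. Below the roller between them: only a base plate 12 mm high, x = -38 to 62, and a cross bar at the back (x 45 to 55, z 30 to 70).
- slot (a point): Middle of the slots' open mouth: stand x = -29, y = 0, z = 130 mm, axes as the stand. The axle lies 29 mm behind it on level ledges ending 17 mm behind it, with 4 mm play to the post behind. The mouth, 34 mm wide in x, opens straight down; a beam 11 mm above closes it. Lips in front of it, 14 mm thick, end 10 mm below it: pass under them with the axle 20 mm or more below this point.
- pivot (a point): Pivot of that stand's cam lever, outside its -y cheek: stand x = -18, y = -82, z = 150 mm, axes as the stand. Shut, the steel handle (11 mm thick in x, 10 mm in y) stands straight up from here, with a black cross grip (18 mm thick, 22 mm along y) 72 mm from the pivot; a lobe hangs 26 mm down, in front of the axle end.
- cam_lever (a joint): Cam lever of the straight roller's stand, rad. 0: shut, handle straight up. Grows as the handle swings to the back (stand +x) and down, about the y axis, to its stop at 1.5: fully open, handle nearly level, pointing to the back. Starts between 0 and 0.2; stays where it is left (friction about 0.1 N m).
- rack: Light wooden rack, fixed, nearer the robot; 60 by 178 mm. Origin: centre of its underside; y along its length, as the axle must lie. At y = -79 and +79 mm two notched ends, 10 mm thick, 60 mm high: notch floor at z = 31, about 28 mm wide, sides flaring to 60 mm at the top. A lying axle's centre is 37 mm up (up to 40 if turned on edge). Between the ends 148 mm free over a 10 mm base.
- waisted_roller: Bystander in the other, equal stand: hourglass roller, 56 mm thick at the ends, 28 mm at the waist, 124 mm long, with the same axle. Origin: centre of the barrel; y along the axle. Leave it.
- other_lever (a joint): Cam lever of the other stand (waisted roller), rad; 0 is shut. Leave it shut.
Things that resemble listed ones, but are neither listed nor needed, are in the scene too. Of the things that look like the rack, the largest one is meant. What is shaped like the roller but green or pink is not meant.

How it is judged:
By the outcome, as a careful person would: the job done as asked, in the order asked, and still so for the second after the job is handed in, with the robot touching nothing.
It also fails if it takes over 64 s, if anything falls off the work surface, if the arm or the gripper's body presses on something with over 40 N, if the wrist force passes 120 N, or if a joint passes its speed limit or range.

ROBOT

A 6-joint arm with a two-finger parallel gripper is mounted at the origin on the work surface. World frame = base frame: x ahead of the robot, y to its left, z up, the work surface at z = 0. Lengths are in m, angles in rad, forces in N, time in s.
With the tool pointing down it reaches from about 0.35 to 0.875 m from the base axis. Payload 4.2 kg.
Tool frame: the origin (TCP) lies at the very end of the fingers, on their centre line; the grasp point (between the pads) lies 19 mm behind it; z points along the fingers, y is the line along which they close (so a half turn about z gives the same grasp; the last joint's range is limited). The gripper opens to 85 mm and grips with 20 to 120 N. Pads are 22 mm wide; open, the fingers measure 114 mm over their backs; the gripper's body (76 mm by 85 mm) begins 54 mm behind the grasp point. The pads swing forward as they close: fully open they stand 13 mm farther back than shut.
Start: joints at [1.516, 0.385, 0.008, 0, -1.194, -0.259], TCP at [0.193, 0.594, 0.202] pointing down, gripper open.
Joint ranges: [-3.14, 3.14], [-1.21, 2.06], [-1.07, 1.41], [-3.16, 2.05], [-2.99, -0.16], [-3.1, 3.1]. Speed limits (rad/s): [2.79, 2.79, 3.14, 3.14, 3.14, 3.14].

INTERFACE

Orientations are given as a unit quaternion [x, y, z, w].
In Python, from cell import telemetry, imaging, ticket, nets gives the robot as it stands.
- The arm moves only by the tool play_rows, never from a script. Its argument "motion" is one flat list of numbers, 5 for each row, row after row: the finger opening in mm, from 0 to 85.4, then the shift along the tool's x, y, z in units of 30 mm (1.0 is 30 mm), then the turn about the tool's z in units of 8 degrees (1.0 is 8 degrees). A call has 1 to 10 rows; each row shifts and turns the commanded pose from where the row before left it, along the tool's axes as they then stand; what a row does not reach is not made up. A row lasts 1/10 s, in which the tool goes at most 50 mm and 8.59 degrees, less where a joint would pass 70% of its speed; a pose out of reach is approached as far as the arm can. A call is refused whole if a number of a shift passes 1 or a number of a turn 1, either way. A call with a gripper value outside its range is refused whole. The fingers move at their own pace and stop on an object; "force" is the grip in N (left out, the last holds). Time passes only in rows, so rows that do not move let the fingers close. It gives the time, the measured TCP pose, the force, the opening and the grip force at its end, in the units of the state.
- telemetry.get_state(): the state, without advancing time (a new reading comes with each control period).
- imaging.grab_frame(name): name is "scene" or "top" or "wrist"; returns a dict with "img" (420x560x3 uint8, red, green, blue), "camera_matrix" (3x3 intrinsics, pixels), "world_from_camera" (4x4, takes a point from camera to world coordinates); the wrist camera has in their place "hand_eye" (4x4, takes a point from camera to tool coordinates, whose origin is the TCP and whose axes are the flange's). Camera axes: x right, y down, z forward; pixel columns grow to the right and rows downward; lengths in m; the calibration is good to about 2 mm. A picture is of the moment at which its call begins: read the wrist's pose just before it. There is no depth.
- ticket.finish_job(): hands the job in; it is judged then, once.
Trained networks look in a picture, given as the dict that the camera call returned (one of the last four; its "shot" number tells which), for a name from the list of things; names that differ only in an ending like _2 or _b are one class to them, and where a whole thing is asked for, a point or a joint stands for the part that bears it (a point fixed in the world has none). Each returns a list of dicts, best first, with "score" (0 to 1); they miss things now and then, are a little off and sometimes report something else, mostly with a low value. They report only what shows in the picture. A call takes as long as a camera call. They do not tell look-alikes from the thing itself.
- nets.silhouettes(picture, thing): "pixels" (420x560 bool, what is visible of it) and "rect" ([centre column, centre row, width, height] in pixels, round what is visible of it).
The state is a dict: "time_s": time; "joint_pos": joint angles; "dq": joint speeds; "effort": joint torques, N m; "tool_pos": TCP position; "tcp_rot": TCP orientation; "contact_force": force on the tool from outside, world axes, zero at the start; "ft_torque": the same for the moment, N m; "opening": opening from 0.0 (shut) to 1.0 (fully open); "finger_force": force on a finger pad.
Only numpy, scipy, OpenCV 4.12 (cv2) and the standard library are available. Lean on these libraries where they do the work, as an engineer would, in place of code of your own. Each camera call takes 0.05 s, during which the arm holds its last target. There are 200 camera calls.

## Working session

There is one attempt and no reset: what is moved stays moved. The work goes in short steps, Python scripts to look and compute and a tool call to move; the robot and the scene stay as the last step left them, time stands still between calls to the robot, and variables do not carry over. Pictures are saved under pics/ and viewed, at most 14 in all, crops included, and the job is handed in when it is done.

Besides the shell and the picture viewer there is one more tool, called after "Call:" by a JSON object that holds its "op" and its "data", one argument or row to a line. play_rows: Moves the arm, as the interface text tells. Its arguments: {"type":"object","properties":{"motion":{"type":"array","items":{"type":"number"}},"force":{"type":"number"}},"required":["motion"]}

```bash
mkdir -p pics; ls
python3 - <<'E'
from cell import telemetry, imaging, ticket, nets
import cv2,numpy as np
print(telemetry.get_state())
for n in("scene","top"):
    f=imaging.grab_frame(n); cv2.imwrite(f"pics/{n}0.png",f["img"][:,:,::-1])
    print(n,f["camera_matrix"].tolist(),np.round(f["world_from_camera"],4).tolist())
    for t in("roller","stand","rack","waisted_roller","cam_lever"):
        for d in nets.silhouettes(f,t): print(t,round(d["score"],2),np.round(d["rect"],1),d["pixels"].sum())
E
```

```text
pics
{'time_s': 0.0, 'joint_pos': array([ 1.51559049e+00,  3.85581974e-01,  6.63873326e-03, -5.11369799e-04,
       -1.19397769e+00, -2.58572306e-01]), 'dq': array([ 1.09667576e-03,  1.01581060e-03, -2.61115881e-04,  5.05091428e-05,
        5.05242960e-04, -6.73272104e-04]), 'effort': array([ 2.83327086e-05, -3.92292309e+01,  1.88400793e+01,  4.18634802e+00,
       -4.57404123e-03,  1.36331991e-06]), 'tool_pos': array([0.19270733, 0.59388134, 0.20130951]), 'tcp_rot': array([ 9.87702804e-01, -1.56339330e-01, -1.28586086e-04,  1.08093890e-03]), 'contact_force': array([ 0.74778445,  0.22211947, -0.41772155]), 'ft_torque': array([-0.04971957,  0.04514836, -0.03614708]), 'finger_force': 0.0, 'opening': 0.9986161559434232}
scene [[435.07163186411265, 0.0, 272.182920644106], [0.0, 435.07163186411265, 219.18378048797032], [0.0, 0.0, 1.0]] [[-0.0682, 0.815, -0.5754, 1.0634], [0.9977, 0.055, -0.0403, -0.1713], [-0.0012, -0.5768, -0.8169, 0.9629], [0.0, 0.0, 0.0, 1.0]]
roller 0.96 [144.4 209.1  61.4  23.7] 804
roller 0.93 [205.8 171.8  31.2  44.7] 678
roller 0.86 [291.1 279.5  84.3  24.7] 1322

[... 235 characters left out ...]
255.7  13.8  25.7] 196
top [[513.1397274941515, 0.0, 270.217535278187], [0.0, 513.1397274941515, 205.63154368860688], [0.0, 0.0, 1.0]] [[-0.025, -0.9882, 0.1512, 0.2846], [-0.9993, 0.0205, -0.0314, -0.1799], [0.0279, -0.1519, -0.988, 1.2746], [0.0, 0.0, 0.0, 1.0]]
roller 0.91 [354.1 300.8  44.9  59.4] 1069
roller 0.75 [244.2 133.5  62.1  21.2] 1065
roller 0.59 [414.5 235.1  71.4  29.9] 1142
stand 0.7 [249.7 136.1  81.   58.3] 2133
rack 0.7 [263.1 268.6  56.2  27.6] 968
rack 0.68 [179.1 217.3  78.1  34.7] 1766
rack 0.61 [122.2 271.9  56.   34.8] 962
waisted_roller 0.86 [103.8 140.1  74.3  34. ] 1093
waisted_roller 0.2 [180.9 216.   73.8  33.4] 1859
cam_lever 0.62 [283.9 132.6  10.5  20.4] 132
```

View pics/scene0.png

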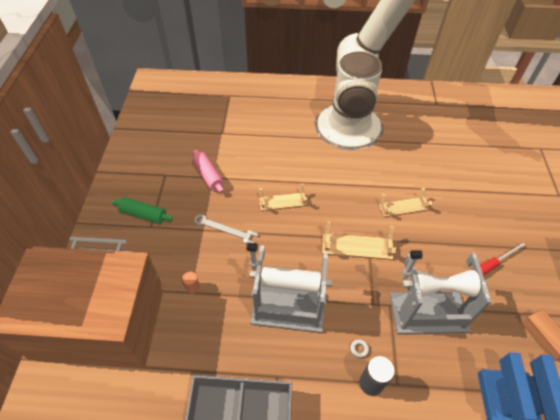

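View pics/top0.png

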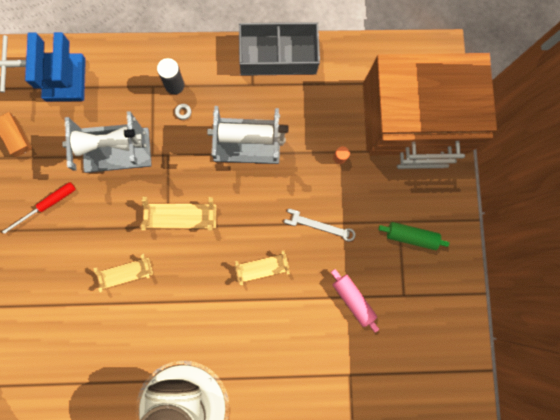

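The straight roller's stand is at scene (290,290) and top (247,135), with its lever grip at top (284,129). The large rack is at scene (360,243) and top (179,216). The waisted stand is at scene (435,290). I'll fit the poses by rendering the silhouettes.

```bash
cat > h.py <<'E'
import numpy as np,cv2
from scipy.optimize import minimize
from scipy.spatial.transform import Rotation as R
from cell import telemetry, imaging, nets
def box(x0,x1,y0,y1,z0,z1): return np.array([[x,y,z] for x in(x0,x1) for y in(y0,y1) for z in(z0,z1)])/1000
def cyl(r,h): 
    a=np.linspace(0,2*np.pi,40); return np.concatenate([np.c_[r*np.cos(a),0*a+s*h,r*np.sin(a)+130] for s in(-1,1)])/1000
ROLLER=[cyl(22,62),box(-6,6,-65,65,124,136)]
RACK=[box(-30,30,-89,89,0,10)]+[np.concatenate([box(-30,30,s*79-5,s*79+5,0,31)]) for s in(-1,1)]+[box(q*22-8,q*22+8,s*79-5,s*79+5,20,45) for s in(-1,1) for q in(-1,1)]
def cam(name):
    f=imaging.grab_frame(name)
    if name=="wrist":
        s=telemetry.get_state(); T=np.eye(4);T[:3,:3]=R.from_quat(s["tcp_rot"]).as_matrix();T[:3,3]=s["tool_pos"];W=T@f["hand_eye"]
    else: W=f["world_from_camera"]
    return f,f["camera_matrix"],np.linalg.inv(W)
def place(P,p): 
    c,s=np.cos(p[2]),np.sin(p[2]); return P@np.array([[c,s,0],[-s,c,0],[0,0,1]])+[p[0],p[1],0]
def proj(K,C,P): 
    q=(P@C[:3,:3].T+C[:3,3])@K.T; return q[:,:2]/q[:,2:]
def render(K,C,parts,p,S=4):
    m=np.zeros((420*S,560*S),np.uint8)
    for b in parts:
        u=proj(K,C,place(b,p)); cv2.fillConvexPoly(m,cv2.convexHull(np.round((u+.5)*S).astype(np.int32)),1)
    return cv2.resize(m.astype(np.float32),(560,420),interpolation=cv2.INTER_AREA)
def fit(parts,obs,p0):
    def c(p): 
        t=0
        for K,C,m in obs:
            r=render(K,C,parts,p); t+=1-np.minimum(r,m).sum()/np.maximum(r,m).sum()
        return t
    s=minimize(c,p0,method="Nelder-Mead",options=dict(initial_simplex=np.array(p0)+np.array([[0,0,0],[.02,0,0],[0,.02,0],[0,0,.12]]),xatol=1e-4,fatol=1e-4))
    return s.x,s.fun
def ray(K,C,u,z):
    W=np.linalg.inv(C); d=W[:3,:3]@np.linalg.inv(K)@[*u,1]; o=W[:3,3]; return o+d*(z-o[2])/d[2]
E
python3 - <<'E'
from h import *
near={"scene":dict(roller=(291,280),rack=(360,240),cam_lever=(252,256)),"top":dict(roller=(244,133),rack=(179,217),cam_lever=(284,132))}
O={k:[] for k in("roller","rack","cam_lever")}
for n in near:
    f,K,C=cam(n)
    for k,u in near[n].items():
        L=[d for d in nets.silhouettes(f,k) if np.hypot(*(np.array(d["rect"][:2])-u))<12]
        if L: O[k].append((K,C,L[0]["pixels"].astype(np.float32))); print(n,k,L[0]["rect"])
K,C,m=O["roller"][1]
r0=ray(K,C,(244,133),.13); k0=ray(K,C,(179,217),.03); print(r0,k0)
for k,P,p in(("roller",ROLLER,r0),("rack",RACK,k0)):
    p0=[p[0],p[1],0]; 
    print(k,"both",*fit(P,O[k],p0)); 
    for o in O[k]: print("  single",*fit(P,[o],p0))
E
```

```text
scene roller [291.1, 278.2, 85.4, 22.9]
scene rack [359.1, 241.3, 73.6, 40.6]
scene cam_lever [253.1, 256.9, 15.1, 21.5]
top roller [244.8, 132.3, 71.2, 20.0]
top rack [181.1, 214.1, 76.4, 34.2]
[ 0.6303822  -0.16008934  0.13      ] [0.45175651 0.00335043 0.03      ]
roller both [ 0.63095904 -0.16439467 -0.08585928] 0.2695932388305664
  single [ 0.6295836  -0.16524926 -0.07270865] 0.1806909441947937
  single [ 0.63084483 -0.16347507 -0.06794816] 0.08504670858383179
rack both [ 0.45937245  0.00510205 -0.01610309] 0.1758415699005127
  single [ 0.45781578  0.00531232 -0.05891008] 0.10435402393341064
  single [ 0.45995518  0.00630357 -0.01535036] 0.06432920694351196
```

Call:
{"op": "play_rows", "data": {
  "motion": [85,0,0,-0.4,0.95,85,0,0,-0.4,0.95,85,0,0,-0.4,0.95,85,0,0,-0.4,0.95,85,0,0,-0.4,0.95,85,0,0,-0.4,0.95,85,0,0,-0.4,0.95,85,0,0,-0.4,0.95,85,0,0,-0.4,0.95,85,0,0,-0.4,0.95]
}}

```text
time_s: 2.0
tool_pos: [0.1929, 0.5944, 0.3229]
tcp_rot: [-0.68, 0.733, 0.0, 0.0]
contact_force: [0.6, -0.8, -0.6]
opening: 0.994
finger_force: 0.0
```

Call:
{"op": "play_rows", "data": {
  "motion": [85,1,-0.45,0,0,85,1,-0.45,0,0,85,1,-0.45,0,0,85,1,-0.45,0,0,85,1,-0.45,0,0,85,1,-0.45,0,0,85,1,-0.45,0,0,85,1,-0.45,0,0,85,1,-0.45,0,0,85,1,-0.45,0,0]
}}

```text
time_s: 3.0
tool_pos: [0.3069, 0.2845, 0.3227]
tcp_rot: [-0.682, 0.731, 0.0, 0.0]
contact_force: [0.9, -0.1, 0.7]
opening: 0.994
finger_force: 0.0
```

Call:
{"op": "play_rows", "data": {
  "motion": [85,1,-0.45,0,0,85,1,-0.45,0,0,85,1,-0.45,0,0,85,1,-0.45,0,0,85,1,-0.45,0,0,85,1,-0.45,0,0,85,1,-0.45,0,0,85,1,-0.45,0,0,85,1,-0.45,0,0,85,0,0,0,0]
}}

```text
time_s: 4.0
tool_pos: [0.4097, 0.0055, 0.3224]
tcp_rot: [-0.68, 0.733, -0.0, -0.0]
contact_force: [-0.7, 0.8, -0.1]
opening: 0.996
finger_force: 0.0
```

Run:
```python
from h import *
f,K,C=cam("wrist"); cv2.imwrite("pics/w1.png",f["img"][:,:,::-1]); print(np.round(f["hand_eye"],3).tolist(),K.tolist())
for t,z,P in(("rack",.03,RACK),("roller",.13,ROLLER)):
    for d in nets.silhouettes(f,t):
        p=ray(K,C,d["rect"][:2],z); q,c=fit(P,[(K,C,d["pixels"].astype(np.float32))],[p[0],p[1],-.05]); print(t,d["score"],d["rect"],q,c)
```

```text
[[0.0, -0.958, -0.286, 0.073], [1.0, 0.0, 0.0, -0.0], [-0.0, -0.286, 0.958, -0.172], [0.0, 0.0, 0.0, 1.0]] [[372.7411100595041, 0.0, 281.08461738521703], [0.0, 372.7411100595041, 214.8920622791163], [0.0, 0.0, 1.0]]
rack 0.73 [354.3, 24.8, 56.4, 46.1] [ 0.32151551 -0.22195504  0.11225875] 0.272304892539978
rack 0.57 [241.0, 167.5, 73.0, 148.8] [ 0.45706988  0.00595533 -0.02575343] 0.08255147933959961
roller 0.68 [29.6, 56.2, 59.2, 112.4] [ 0.62883903 -0.16447164 -0.04626548] 0.08442419767379761
```

View pics/w1.png

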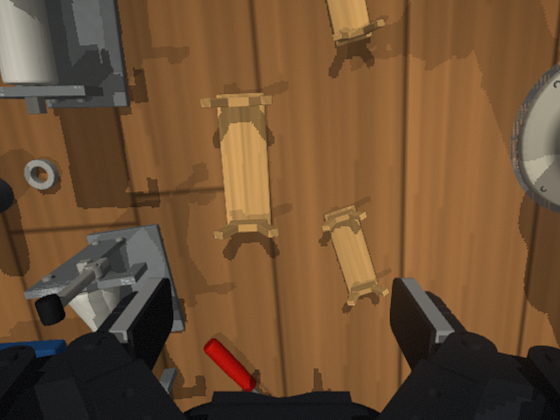

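The wrist view shows the big rack centred at (241,167) and the stand at the upper left. Next I move closer to the stand.

Call:
{"op": "play_rows", "data": {
  "motion": [20,1,-0.75,0,0,0,1,-0.75,0,0,0,1,-0.75,0,0,0,1,-0.75,0,0,0,1,-0.75,0,0,0,1,-0.75,0,0,0,1,-0.75,0,0,0,0,0,0,0,0,0,0,0,0],
  "force": 40
}}

```text
time_s: 5.05
tool_pos: [0.5521, -0.2115, 0.3216]
tcp_rot: [-0.682, 0.731, 0.001, -0.0]
contact_force: [-0.5, 0.5, -0.0]
opening: -0.002
finger_force: 0.0
```

Run:
```python
from h import *
f,K,C=cam("wrist"); print(telemetry.get_state()["tool_pos"])
for t,z,P in(("roller",.13,ROLLER),):
    for d in nets.silhouettes(f,t):
        p=ray(K,C,d["rect"][:2],z); q,c=fit(P,[(K,C,d["pixels"].astype(np.float32))],[p[0],p[1],-.05]); print(t,d["score"],d["rect"],q,c)
for d in nets.silhouettes(f,"cam_lever"): print(d["score"],d["rect"])
im=f["img"].copy()
q=np.array([.630,-.1645,-.06])
for P in [cyl(22,62),box(-38,62,-73,73,0,12),box(-38,30,-73,-65,155,155),box(-38,30,65,73,155,155),box(-27,-9,-93,-71,213,231)]:
    u=proj(K,C,place(P,q)); cv2.polylines(im,[cv2.convexHull(np.round(u).astype(np.int32))],True,(255,0,0),1)
cv2.imwrite("pics/w2.png",im[:,:,::-1])
```

```text
[ 0.55177866 -0.21110254  0.32224712]
roller 0.89 [209.6, 224.8, 48.7, 164.9] [ 0.62888063 -0.16078822 -0.05603723] 0.11558550596237183
roller 0.63 [502.2, 7.3, 51.6, 13.3] [ 0.35505286 -0.41234923  0.19621175] 0.23377013206481934
0.83 [207.8, 165.9, 45.5, 37.1]
```

View pics/w2.png

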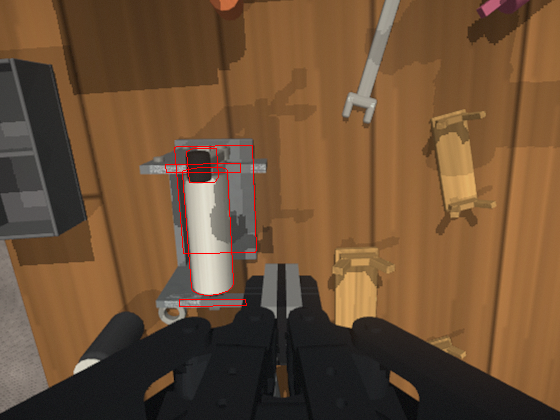

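The stand overlay matches to within about 2 mm. Lever grip is at (199,166), nearly upright. I'm going down in front of the lever.

Call:
{"op": "play_rows", "data": {
  "motion": [0,0.62,0,0,0,0,0.62,0,0,0,0,0,0,0.6,0,0,0,0,0.65,0,0,0,0,0.65,0,0,0,0,0.65,0,0,0,0,0.65,0,0,0,0,0.6,0,0,0,0,0,0]
}}

```text
time_s: 6.1
tool_pos: [0.5474, -0.2477, 0.2065]
tcp_rot: [-0.683, 0.731, 0.002, -0.001]
contact_force: [-0.6, -0.1, -0.5]
opening: -0.001
finger_force: 0.0
```

Call:
{"op": "play_rows", "data": {
  "motion": [0,0,-0.6,0,0,0,0,-0.6,0,0,0,0,-0.6,0.03,0,0,0,-0.28,0.1,0,0,0,-0.27,0.1,0,0,0,0,0,0]
}}

```text
time_s: 6.7
tool_pos: [0.62, -0.2539, 0.2012]
tcp_rot: [-0.682, 0.731, 0.0, 0.0]
contact_force: [0.3, 0.3, 0.5]
opening: -0.0
finger_force: 0.5
```

Call:
{"op": "play_rows", "data": {
  "motion": [0,0,-0.23,0.18,0,0,0,-0.23,0.18,0,0,0,-0.17,0.24,0,0,0,-0.17,0.24,0,0,0,0,0,0]
}}

```text
time_s: 7.2
tool_pos: [0.6431, -0.2558, 0.174]
tcp_rot: [-0.682, 0.731, 0.002, -0.001]
contact_force: [0.2, -0.2, 0.6]
opening: 0.002
finger_force: 0.0
```

Run:
```python
from h import *
f,K,C=cam("scene"); im=cv2.resize(f["img"][200:350,210:370],None,fx=4,fy=4,interpolation=cv2.INTER_CUBIC); cv2.imwrite("pics/s3.png",im[:,:,::-1])
```

```text
(no output)
```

View pics/s3.png

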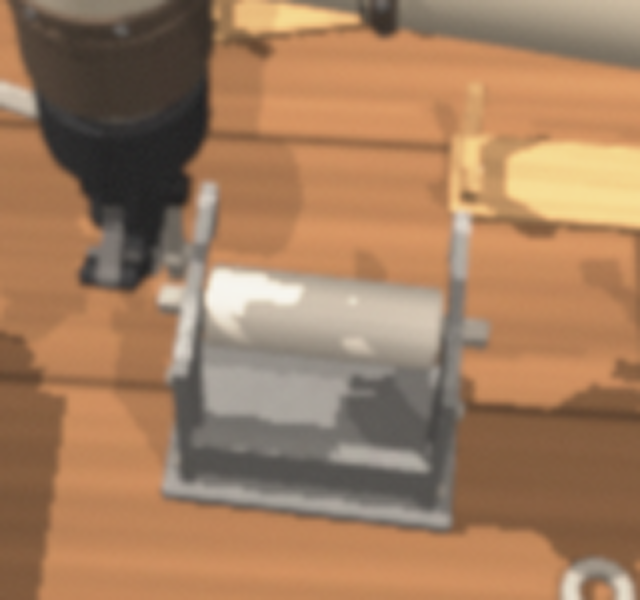

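The black grip is at crop (110,270), just in front of the fingertips, so the lever is swinging back. I continue pressing down.

Call:
{"op": "play_rows", "data": {
  "motion": [0,0,-0.1,0.25,0,0,0,-0.08,0.25,0,0,0,0,0.1,0,0,0,0,0,0]
}}

```text
time_s: 7.65
tool_pos: [0.6484, -0.2563, 0.1573]
tcp_rot: [-0.682, 0.731, 0.001, -0.0]
contact_force: [0.1, 0.0, -0.8]
opening: -0.001
finger_force: 0.0
```

Call:
{"op": "play_rows", "data": {
  "motion": [0,0,0,0.07,0,0,0,0,0,0]
}}

```text
time_s: 7.85
tool_pos: [0.6487, -0.2564, 0.1562]
tcp_rot: [-0.682, 0.731, 0.0, 0.0]
contact_force: [1.0, -0.4, -0.2]
opening: -0.002
finger_force: 0.0
```

Call:
{"op": "play_rows", "data": {
  "motion": [0,-0.1,0,0.06,0,0,0,0,0.06,0,0,0,0,0,0]
}}

```text
time_s: 8.15
tool_pos: [0.6489, -0.2532, 0.1524]
tcp_rot: [-0.682, 0.731, 0.0, -0.0]
contact_force: [0.2, 0.9, -0.6]
opening: -0.001
finger_force: 0.0
```

Call:
{"op": "play_rows", "data": {
  "motion": [0,0,0,0.07,0,0,0,0,0,0]
}}

```text
time_s: 8.35
tool_pos: [0.6494, -0.2535, 0.1505]
tcp_rot: [-0.682, 0.731, -0.0, 0.0]
contact_force: [1.4, 0.3, 0.6]
opening: 0.005
finger_force: 0.0
```

Run:
```python
from h import *
f,K,C=cam("wrist"); g,K2,C2=cam("scene"); a=cv2.resize(f["img"],(560,420)); b=cv2.resize(g["img"][220:325,220:280],(240,420),interpolation=cv2.INTER_CUBIC)
cv2.imwrite("pics/w4.png",np.hstack([a,b])[:,:,::-1])
```

```text
(no output)
```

View pics/w4.png

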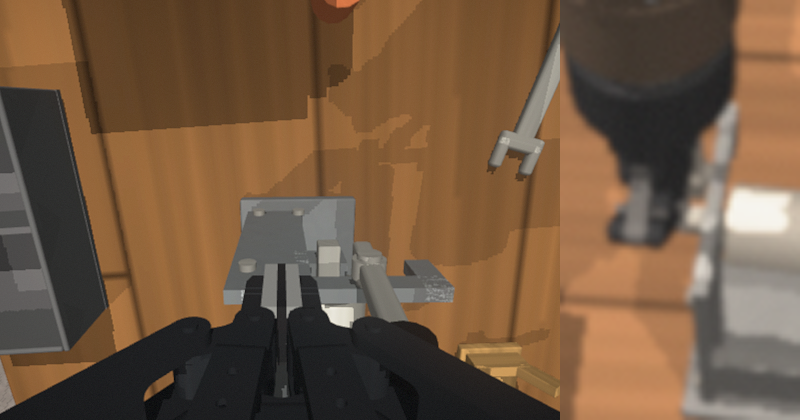

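The lever is still upright at (366,250)–(395,310), in front of the fingers. They passed outside it without touching, so I measure the offset.

Run:
```python
from h import *
f,K,C=cam("wrist")
for u,z in(((366,248),.15),((350,258),.15),((328,248),.136),((318,241),.136),((340,241),.136),((240,292),.155),((450,292),.155),((298,198),.012),((242,198),.012),((354,198),.012)): print(u,z,np.round(ray(K,C,u,z),4))
for d in nets.silhouettes(f,"cam_lever"): print(d["score"],d["rect"])
q=np.array([.6295,-.163,-.06])
for P in ([-18,-82,150],[0,-88,136],[-18,-82,222],[-38,-73,155],[-38,-73,12],[62,-73,12]): print(P,place(np.array([P])/1e3,q),proj(K,C,place(np.array([P])/1e3,q)))
s=telemetry.get_state();print(proj(K,C,np.array([s["tool_pos"]])))
```

```text
(366, 248) 0.15 [ 0.6073 -0.2554  0.15  ]
(350, 258) 0.15 [ 0.6152 -0.2506  0.15  ]
(328, 248) 0.136 [ 0.6245 -0.251   0.136 ]
(318, 241) 0.136 [ 0.6297 -0.2554  0.136 ]
(340, 241) 0.136 [ 0.618  -0.2546  0.136 ]
(240, 292) 0.155 [ 0.6711 -0.2382  0.155 ]
(450, 292) 0.155 [ 0.5666 -0.231   0.155 ]
(298, 198) 0.012 [ 0.6354 -0.2484  0.012 ]
(242, 198) 0.012 [ 0.6833 -0.2517  0.012 ]
(354, 198) 0.012 [ 0.5876 -0.2451  0.012 ]
0.68 [397.1, 318.5, 89.1, 153.7]
0.38 [338.1, 298.3, 231.3, 206.0]
[-18, -82, 150] [[ 0.60661534 -0.24377309  0.15      ]] [[367.37073898 269.36781433]]
[0, -88, 136] [[ 0.62422317 -0.25084165  0.136     ]] [[328.58706422 248.25105225]]
[-18, -82, 222] [[ 0.60661534 -0.24377309  0.222     ]] [[417.36076752 365.50928212]]
[-38, -73, 155] [[ 0.58719101 -0.23359001  0.155     ]] [[408.76273321 289.87243287]]
[-38, -73, 12] [[ 0.58719101 -0.23359001  0.012     ]] [[354.59878141 210.80679764]]
[62, -73, 12] [[ 0.68701106 -0.23958641  0.012     ]] [[239.11016026 211.83319644]]
[[281.6054322 257.4832911]]
```

Call:
{"op": "play_rows", "data": {
  "motion": [0,0,0,-0.8,0,0,0,0,-1,0,0,0,0,-1,0,0,0,0,-1,0,0,0,0,0,0]
}}

```text
time_s: 9.05
tool_pos: [0.6508, -0.2545, 0.2706]
tcp_rot: [-0.682, 0.731, -0.004, 0.002]
contact_force: [-0.5, -0.5, 0.9]
opening: -0.001
finger_force: 0.0
```

Run:
```python
from h import *
f,K,C=cam("wrist"); cv2.imwrite("pics/w5.png",f["img"][100:,100:500][:,:,::-1])
q=np.array([.6295,-.163,-.06]); print(telemetry.get_state()["tool_pos"])
for P in ([-18,-82,150],[-18,-82,222],[-18,-82,213],[0,-88,136],[-38,-73,155],[-38,73,155],[0,0,130]): print(P,proj(K,C,place(np.array([P])/1e3,q))-[100,100])
for t in("cam_lever","roller"):
  for d in nets.silhouettes(f,t): print(t,d["score"],np.array(d["rect"])-[100,100,0,0])
```

```text
[ 0.64984928 -0.25371779  0.26755263]
[-18, -82, 150] [[236.58676235 107.91605334]]
[-18, -82, 222] [[252.59506917 138.98556868]]
[-18, -82, 213] [[250.0893746  134.12242378]]
[0, -88, 136] [[212.96804004  96.69175405]]
[-38, -73, 155] [[262.16664023 120.26741309]]
[-38, 73, 155] [[253.72046409 273.44268116]]
[0, 0, 130] [[211.02961311 188.26089792]]
cam_lever 0.96 [247.8 126.6  34.2  62.3]
roller 0.92 [214.7 158.5  48.6 126.8]
```

View pics/w5.png

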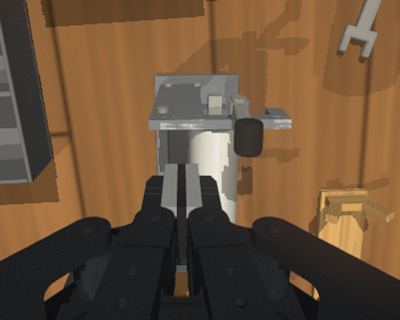

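The grip is still at crop (248,137), so the lever is unmoved. The fingertips show at row 263, where the TCP at full pad width would project to about 236, so the tips may sit behind the nominal TCP. I check this in the scene view.

Run:
```python
from h import *
s=telemetry.get_state();t=s["tool_pos"];print(t)
out=[]
for n in("scene",):
    g,K,C=cam(n)
    u=proj(K,C,np.array([t,t+[0,0,.031],t+[0,.011,0],t-[0,.011,0]])); print(u)
    c0,r0=np.round(u[0]-[40,45]).astype(int); im=cv2.resize(g["img"][r0:r0+75,c0:c0+100],None,fx=8,fy=8,interpolation=cv2.INTER_CUBIC)
    for p,col in zip(u,((255,0,0),(0,255,0),(255,255,0),(255,255,0))): cv2.circle(im,tuple(np.round((p-[c0,r0]+.5)*8).astype(int)),4,col,1)
    cv2.imwrite("pics/s6.png",im[:,:,::-1])
```

```text
[ 0.64851007 -0.25315732  0.26378545]
[[244.08708613 251.62630894]
 [243.16360143 242.79314084]
 [249.94719788 251.96819164]
 [238.23336453 251.28479904]]
```

View pics/s6.png

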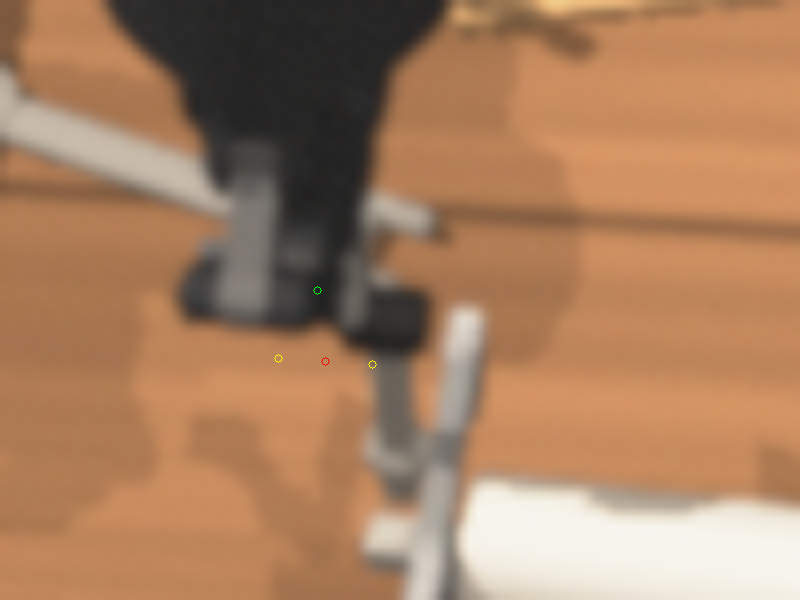

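The scene view shows the finger bottom at about (245,320), well above the TCP mark at (325,361). Both views put the tips roughly 31 mm behind the nominal TCP, so the fingers went over the grip. I redo the push that much lower.

Call:
{"op": "play_rows", "data": {
  "motion": [0,0,0.7,0,0,0,0,0.7,0,0,0,0,0.7,0,0,0,0,0.7,0,0,0,0,0.7,0,0,0,0,0,0.7,0,0,0,0,0.7,0,0,0,0,0.7,0,0,0,0,0.7,0,0,0,0,0.1,0]
}}

```text
time_s: 10.25
tool_pos: [0.5416, -0.2454, 0.1732]
tcp_rot: [-0.682, 0.731, 0.004, -0.002]
contact_force: [-0.3, 0.2, 0.0]
opening: -0.002
finger_force: 0.0
```

Call:
{"op": "play_rows", "data": {
  "motion": [0,0,0,0,0,0,0,-0.5,0,0,0,0,-0.6,0,0,0,0,-0.5,0,0]
}}

```text
time_s: 10.65
tool_pos: [0.5932, -0.2498, 0.1791]
tcp_rot: [-0.682, 0.731, -0.001, 0.0]
contact_force: [-1.6, 0.8, 1.7]
opening: -0.001
finger_force: 0.8
```

Call:
{"op": "play_rows", "data": {
  "motion": [0,0,-0.28,0.1,0,0,0,-0.28,0.1,0,0,0,0,0,0]
}}

```text
time_s: 10.95
tool_pos: [0.6095, -0.2506, 0.1709]
tcp_rot: [-0.682, 0.731, 0.0, 0.0]
contact_force: [0.0, 0.4, 0.1]
opening: -0.003
finger_force: 0.0
```

Run:
```python
from h import *
print(telemetry.get_state()["tool_pos"])
for n in("scene","top","wrist"):
  f,K,C=cam(n); 
  q=np.array([.6295,-.163,-.06])
  for a in(0,.4,.8,1.2,1.5): print(n,a,np.round(proj(K,C,place(np.array([[-18+72*np.sin(a),-82,150+72*np.cos(a)]])/1e3,q))))
  for d in nets.silhouettes(f,"cam_lever"): print(n,d["score"],np.round(d["rect"]))
```

```text
[ 0.60949454 -0.25058896  0.17087985]
scene 0 [[252. 245.]]
scene 0.4 [[250. 258.]]
scene 0.8 [[248. 273.]]
scene 1.2 [[248. 285.]]
scene 1.5 [[248. 292.]]
scene 0.43 [251. 262.  13.   9.]
top 0 [[283. 131.]]
top 0.4 [[283. 119.]]
top 0.8 [[283. 111.]]
top 1.2 [[282. 108.]]
top 1.5 [[282. 109.]]
wrist 0 [[289. 327.]]
wrist 0.4 [[216. 319.]]
wrist 0.8 [[168. 299.]]
wrist 1.2 [[150. 275.]]
wrist 1.5 [[155. 258.]]
wrist 0.73 [251. 277. 117.  97.]
```

The lever is moving now, at roughly 0.45 rad. Continuing along the arc.

Call:
{"op": "play_rows", "data": {
  "motion": [0,0,-0.36,0.03,0,0,0,-0.25,0.17,0,0,0,-0.23,0.18,0,0,0,-0.17,0.24,0,0,0,-0.17,0.24,0,0,0,-0.1,0.27,0,0,0,-0.08,0.27,0,0,0,0,0,0]
}}

```text
time_s: 12.05
tool_pos: [0.6502, -0.2536, 0.1301]
tcp_rot: [-0.682, 0.731, -0.001, 0.0]
contact_force: [0.2, -0.1, 4.3]
opening: -0.001
finger_force: 2.3
```

Call:
{"op": "play_rows", "data": {
  "motion": [0,0,0,0.1,0,0,0,0,0,0]
}}

```text
time_s: 12.25
tool_pos: [0.6505, -0.2537, 0.1297]
tcp_rot: [-0.683, 0.731, -0.002, 0.001]
contact_force: [-2.1, 1.4, 11.4]
opening: -0.0
finger_force: 6.1
```

Run:
```python
from h import *
print(telemetry.get_state()["tool_pos"])
for n in("scene","top","wrist"):
  f,K,C=cam(n); 
  q=np.array([.6295,-.163,-.06])
  for a in(1.0,1.2,1.35,1.5): print(n,a,np.round(proj(K,C,place(np.array([[-18+72*np.sin(a),-82,150+72*np.cos(a)]])/1e3,q)),1))
  for d in nets.silhouettes(f,"cam_lever"): print(n,d["score"],np.round(d["rect"]))
```

```text
[ 0.65050302 -0.2536993   0.12972179]
scene 1.0 [[248.  279.3]]
scene 1.2 [[247.8 285.2]]
scene 1.35 [[247.8 288.9]]
scene 1.5 [[247.9 291.9]]
scene 0.46 [249. 288.  16.  16.]
top 1.0 [[282.7 108.5]]
top 1.2 [[282.5 107.6]]
top 1.35 [[282.3 107.9]]
top 1.5 [[282.1 108.8]]
top 0.58 [281. 142.   6.  14.]
wrist 1.0 [[235.3 343.3]]
wrist 1.2 [[222.4 322.9]]
wrist 1.35 [[218.7 308.8]]
wrist 1.5 [[219.1 296. ]]
wrist 0.9 [322. 295. 245.  60.]
```

Firm contact with the lever at its stop, 11 N with no further motion. I lift and move over the roller with the fingers open.

Call:
{"op": "play_rows", "data": {
  "motion": [0,0,0,0.06,0,0,0,0,0,0,0,0,0,-0.8,0,0,0,0,-1,0,0,0,0,-1,0,0,0,0,-1,0,85,-0.75,0.22,-0.3,0,85,-0.75,0.22,0,0,85,-0.75,0.23,0,0,85,-0.75,0.23,0,0]
}}

```text
time_s: 13.55
tool_pos: [0.628, -0.1609, 0.2463]
tcp_rot: [-0.682, 0.731, 0.001, -0.001]
contact_force: [0.9, 0.4, 0.2]
opening: 0.679
finger_force: 0.0
```

Call:
{"op": "play_rows", "data": {
  "motion": [85,0,0,0,0,85,0,0,0,0,85,0,0,0,0]
}}

```text
time_s: 13.85
tool_pos: [0.6288, -0.1624, 0.247]
tcp_rot: [-0.682, 0.731, 0.0, -0.0]
contact_force: [0.6, -0.4, 0.4]
opening: 0.997
finger_force: 0.0
```

Run:
```python
from h import *
print(telemetry.get_state()["tool_pos"])
q=np.array([.6295,-.163,-.06]);im=[]
for n in("top","scene","wrist"):
  f,K,C=cam(n)
  for a in(1.2,1.35,1.5): print(n,a,np.round(proj(K,C,place(np.array([[-18+72*np.sin(a),-82,150+72*np.cos(a)]])/1e3,q)),1))
  for d in nets.silhouettes(f,"cam_lever"): print(n,d["score"],np.round(d["rect"]))
  for d in nets.silhouettes(f,"roller"):
    if n!="wrist": break
    print(n,d["score"],np.round(d["rect"]),proj(K,C,place(cyl(22,62),q)).min(0),proj(K,C,place(cyl(22,62),q)).max(0))
  if n=="wrist": im.append(f["img"])
  if n=="scene": im.append(cv2.resize(f["img"][220:325,220:280],(240,420),interpolation=cv2.INTER_CUBIC))
cv2.imwrite("pics/c7.png",np.hstack(im[::-1])[:,:,::-1])
```

```text
[ 0.62881635 -0.16238363  0.24703244]
top 1.2 [[282.5 107.6]]
top 1.35 [[282.3 107.9]]
top 1.5 [[282.1 108.8]]
top 0.79 [281. 127.   8.  44.]
scene 1.2 [[247.8 285.2]]
scene 1.35 [[247.8 288.9]]
scene 1.5 [[247.9 291.9]]
scene 0.72 [250. 275.  19.  43.]
wrist 1.2 [[199.6  88.7]]
wrist 1.35 [[198.1  89.3]]
wrist 1.5 [[199.1  89.9]]
wrist 0.93 [266.  88. 158.  37.]
wrist 0.74 [280. 197.  59. 201.] [250.40920442 117.35450168] [309.03701303 281.4832062 ]
```

View pics/c7.png

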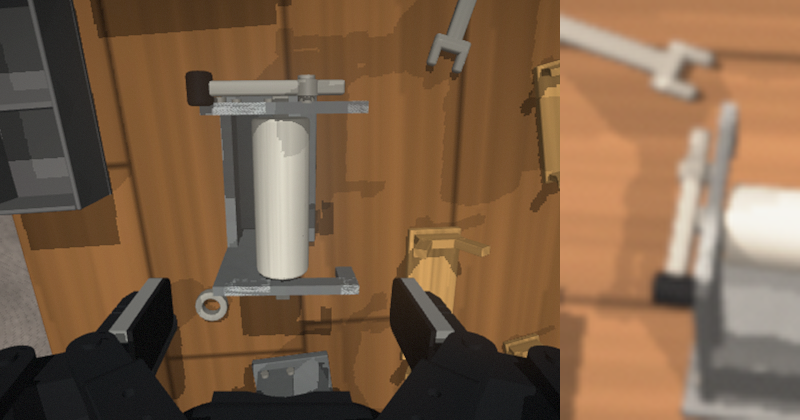

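The lever lies fully back with its grip at (199,88), and the roller is centred between the fingers. Going down to grasp.

Call:
{"op": "play_rows", "data": {
  "motion": [85,0,0,0.7,0,85,0,0,0.7,0,85,0,0,0.7,0,85,0,0,0.7,0,85,0,0,0.7,0,85,0,0,0.5,0,85,0,0,0.5,0,85,0,0,0,0]
}}

```text
time_s: 15.1
tool_pos: [0.6273, -0.1616, 0.1102]
tcp_rot: [-0.682, 0.731, 0.002, -0.002]
contact_force: [-0.7, 0.7, -0.3]
opening: 0.995
finger_force: 0.0
```

Call:
{"op": "play_rows", "data": {
  "motion": [85,0,0,0.4,0,85,0,0,0.4,0,85,0,0,0.33,0,85,0,0,0,0]
}}

```text
time_s: 15.5
tool_pos: [0.6277, -0.1617, 0.0768]
tcp_rot: [-0.682, 0.731, 0.001, -0.001]
contact_force: [-0.3, 0.1, -0.0]
opening: 0.993
finger_force: 0.0
```

Call:
{"op": "play_rows", "data": {
  "motion": [55,0,0,0,0,50,0,0,0,0,46,0,0,0,0,42,0,0,0,0,38,0,0,0,0,30,0,0,0,0,30,0,0,0,0],
  "force": 50
}}

```text
time_s: 16.2
tool_pos: [0.6292, -0.1619, 0.0797]
tcp_rot: [-0.682, 0.731, -0.0, 0.0]
contact_force: [-2.4, 0.3, 6.2]
opening: 0.502
finger_force: 50.1
```

Gripped at 44 mm width with 50 N. I lift a hair, draw forward and lower.

Call:
{"op": "play_rows", "data": {
  "motion": [30,0,0,-0.04,0,30,0,0,0,0,30,0,0.2,0,0,30,0,0.2,0,0,30,0,0.2,0,0,30,0,0.2,0,0,30,0,0.17,0,0,30,0,0,0,0],
  "force": 70
}}

```text
time_s: 17.0
tool_pos: [0.5972, -0.1596, 0.0786]
tcp_rot: [-0.682, 0.731, 0.002, -0.001]
contact_force: [0.3, -0.2, -5.3]
opening: 0.494
finger_force: 71.6
```

Call:
{"op": "play_rows", "data": {
  "motion": [30,0,0,0.2,0,30,0,0,0.25,0,30,0,0,0.25,0,30,0,0,0.25,0,30,0,0,0.18,0,30,0,0,0,0]
}}

```text
time_s: 17.6
tool_pos: [0.5991, -0.1597, 0.0446]
tcp_rot: [-0.682, 0.731, 0.001, -0.001]
contact_force: [0.0, -0.3, -5.8]
opening: 0.5
finger_force: 71.7
```

Free of contact. Moving forward under the lips, then up.

Call:
{"op": "play_rows", "data": {
  "motion": [30,0,0.3,0,0,30,0,0.4,0,0,30,0,0.4,0,0,30,0,0.4,0,0,30,0,0.4,0,0,30,0,0.4,0,0,30,0,0.3,0,0,30,0,0,0,0]
}}

```text
time_s: 18.4
tool_pos: [0.5204, -0.1543, 0.0463]
tcp_rot: [-0.682, 0.731, 0.0, -0.0]
contact_force: [0.5, -0.1, -6.3]
opening: 0.497
finger_force: 71.9
```

Call:
{"op": "play_rows", "data": {
  "motion": [30,0,0.3,-0.3,0,30,0,0.3,-0.6,0,30,0,0,-0.6,0,30,0,0,-0.6,0,30,0,0,-0.4,0,30,0,0,0,0]
}}

```text
time_s: 19.0
tool_pos: [0.5058, -0.1532, 0.1234]
tcp_rot: [-0.682, 0.731, -0.002, 0.002]
contact_force: [1.3, 0.3, -6.3]
opening: 0.496
finger_force: 72.3
```

Run:
```python
from h import *
s=telemetry.get_state();print(s["tool_pos"],s["tcp_rot"])
near={"scene":(360,241),"top":(180,215)};O=[]
for n in("scene","top"):
  f,K,C=cam(n)
  for d in nets.silhouettes(f,"rack"):
    if np.hypot(*(np.array(d["rect"][:2])-near[n]))<12: O.append((K,C,d["pixels"].astype(np.float32))); print(n,d["rect"],fit(RACK,[O[-1]],[.458,.006,-.03])); break
print(fit(RACK,O,[.458,.006,-.03]))
f,K,C=cam("wrist")
p=place(cyl(22,62)-[0,0,.130],[*s["tool_pos"][:2],-.065])+[0,0,s["tool_pos"][2]+.052]
print(proj(K,C,p).min(0),proj(K,C,p).max(0))
for t in("roller","rack"):
  for d in nets.silhouettes(f,t):
    print(t,d["score"],np.round(d["rect"]),fit(RACK,[(K,C,d["pixels"].astype(np.float32))],[.458,.006,-.03]) if t=="rack" else "")
cv2.imwrite("pics/w8.png",f["img"][:,:,::-1])
```

```text
[ 0.50577097 -0.15324156  0.12343238] [-0.68224448  0.73111939 -0.00192439  0.00178982]
scene [360.6, 244.1, 77.9, 35.8] (array([ 0.45936247,  0.00596613, -0.03327409]), np.float64(0.07354235649108887))
top [187.4, 214.5, 58.6, 36.6] (array([ 0.45904224,  0.00347883, -0.04152798]), np.float64(0.22923612594604492))
(array([ 0.45937947,  0.00486309, -0.03862913]), np.float64(0.3081181049346924))
[200.19197107 136.07208364] [345.72029243 512.0511087 ]
roller 0.77 [280. 218. 134. 356.] 
rack 0.9 [376. 334.  72. 116.] (array([ 0.43258356,  0.00627502, -0.05699372]), np.float64(0.9080553650856018))
rack 0.77 [516. 129.  85. 194.] (array([ 0.458,  0.006, -0.03 ]), np.float64(1.0))
```

View pics/w8.png

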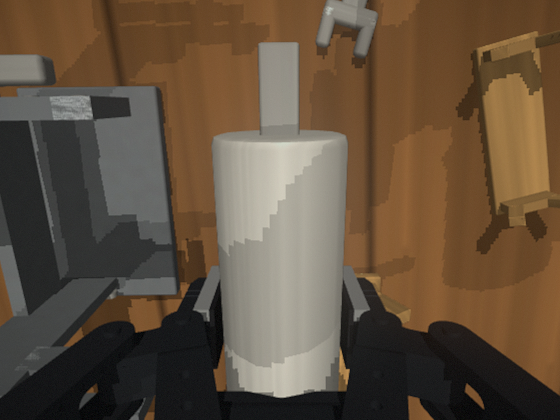

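The roller is held straight, with its barrel spanning columns 214–347 and the axle stub at column 280. Moving it over the rack.

Call:
{"op": "play_rows", "data": {
  "motion": [30,0,0,0,-0.26,30,-0.4,0.14,0,0,30,-0.7,0.23,0,0,30,-0.8,0.27,0,0,30,-0.8,0.27,0,0,30,-0.8,0.27,0,0,30,-0.8,0.27,0,0,30,-0.6,0.2,0,0,30,-0.38,0.1,0,0,30,0,0,0,0]
}}

```text
time_s: 20.35
tool_pos: [0.4567, 0.0082, 0.1212]
tcp_rot: [-0.696, 0.718, -0.0, 0.0]
contact_force: [-0.1, -1.2, -6.8]
opening: 0.491
finger_force: 72.3
```

Call:
{"op": "play_rows", "data": {
  "motion": [30,0,0,0.3,0,30,0,0,0.5,0,30,0,0,0.3,0,30,0,0,0,0,30,0,0,0,0]
}}

```text
time_s: 20.85
tool_pos: [0.4572, 0.0065, 0.0879]
tcp_rot: [-0.695, 0.719, -0.0, -0.0]
contact_force: [0.5, 0.4, -5.5]
opening: 0.496
finger_force: 72.2
```

Run:
```python
from h import *
s=telemetry.get_state();print(s["tool_pos"],s["tcp_rot"])
f,K,C=cam("wrist"); im=f["img"].copy()
p0=[.459,.006,-.033]
for P in (box(-30,30,-84,-74,60,60),box(-14,14,-84,-74,31,31),box(-30,30,-84,-74,0,0)):
    cv2.polylines(im,[cv2.convexHull(np.round(proj(K,C,place(P,p0))).astype(np.int32))],True,(255,0,0),1)
g,K2,C2=cam("scene"); b=cv2.resize(g["img"][190:295,300:420],(480,420),interpolation=cv2.INTER_CUBIC)
cv2.imwrite("pics/w9.png",cv2.resize(np.hstack([im[:,120:440],b]),None,fx=1,fy=1)[:,:,::-1])
```

```text
[0.45716213 0.00648071 0.08791985] [-6.95077067e-01  7.18935169e-01 -3.65704497e-05 -3.03552345e-04]
```

View pics/w9.png

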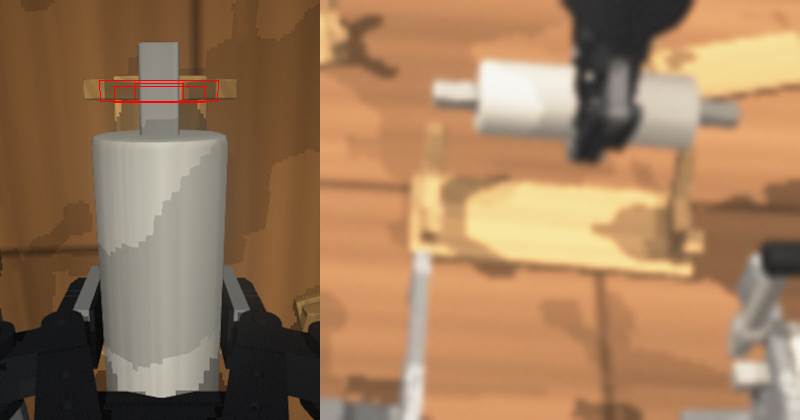

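The rack end is centred at column 160 and the axle at 158.5 (scene side view agrees), so they are aligned within about 1 mm. Lowering.

Call:
{"op": "play_rows", "data": {
  "motion": [30,0,0,0.3,0,30,0,0,0.45,0,30,0,0,0.45,0,30,0,0,0.45,0,30,0,0,0.45,0,30,0,0,0.35,0,30,0,0,0.25,0,30,0,0,0.15,0,30,0,0,0,0]
}}

```text
time_s: 21.85
tool_pos: [0.4568, 0.0068, 0.0022]
tcp_rot: [-0.695, 0.719, 0.0, -0.0]
contact_force: [0.2, -0.4, -5.5]
opening: 0.498
finger_force: 72.3
```

Call:
{"op": "play_rows", "data": {
  "motion": [30,0,0,0.1,0,30,0,0,0.1,0,30,0,0,0.1,0,30,0,0,0,0]
}}

```text
time_s: 22.25
tool_pos: [0.4567, 0.0068, -0.0067]
tcp_rot: [-0.695, 0.719, 0.0, -0.0]
contact_force: [-0.0, 0.3, -6.7]
opening: 0.492
finger_force: 72.3
```

Call:
{"op": "play_rows", "data": {
  "motion": [30,0,0,0.08,0,30,0,0,0.08,0,30,0,0,0,0]
}}

```text
time_s: 22.55
tool_pos: [0.4567, 0.0068, -0.0115]
tcp_rot: [-0.695, 0.719, 0.0, -0.0]
contact_force: [-0.1, 0.3, -6.3]
opening: 0.494
finger_force: 72.3
```

Call:
{"op": "play_rows", "data": {
  "motion": [30,0,0,0.06,0,30,0,0,0,0]
}}

```text
time_s: 22.75
tool_pos: [0.4571, 0.007, -0.013]
tcp_rot: [-0.695, 0.719, -0.0, 0.0]
contact_force: [-0.7, -0.1, -6.9]
opening: 0.492
finger_force: 72.5
```

Call:
{"op": "play_rows", "data": {
  "motion": [30,0,0,0.05,0,30,0,0,0,0]
}}

```text
time_s: 22.95
tool_pos: [0.4571, 0.0069, -0.0132]
tcp_rot: [-0.695, 0.719, -0.0, 0.0]
contact_force: [-4.0, 0.3, 6.4]
opening: 0.496
finger_force: 73.8
```

Call:
{"op": "play_rows", "data": {
  "motion": [30,0,0,0.04,0,30,0,0,0,0]
}}

```text
time_s: 23.15
tool_pos: [0.4571, 0.007, -0.0133]
tcp_rot: [-0.696, 0.718, -0.0, 0.0]
contact_force: [-6.7, 0.6, 18.8]
opening: 0.497
finger_force: 74.9
```

Touchdown where expected (axle about 38 mm up). I ease off and open.

Call:
{"op": "play_rows", "data": {
  "motion": [30,0,0,-0.06,0,30,0,0,0,0,44,0,0,0,0,48,0,0,0,0,55,0,0,0,0,70,0,0,0,0,85,0,0,0,0,85,0,0,0,0,85,0,0,0,0,85,0,0,0,0]
}}

```text
time_s: 24.15
tool_pos: [0.457, 0.0069, -0.0139]
tcp_rot: [-0.695, 0.719, -0.0, 0.0]
contact_force: [0.0, 0.0, -0.1]
opening: 0.996
finger_force: 0.0
```

Call:
{"op": "play_rows", "data": {
  "motion": [85,0,0,-0.3,0,85,0,0,-0.5,0,85,0,0,-0.8,0,85,0,0,-1,0,85,0,0,-1,0,85,0,0,-1,0,85,0,0,-1,0,85,0,0,-1,0,85,0,0,-1,0,85,0,0,0,0]
}}

```text
time_s: 25.15
tool_pos: [0.4595, 0.0074, 0.2193]
tcp_rot: [-0.696, 0.718, -0.003, 0.004]
contact_force: [1.1, 0.1, -0.4]
opening: 1.0
finger_force: 0.0
```

Run:
```python
from h import *
s=telemetry.get_state();print(s["tool_pos"])
f,K,C=cam("wrist"); cv2.imwrite("pics/w10.png",f["img"][:,:,::-1])
R2=[P-[0,0,.093] for P in ROLLER+[box(-6,6,-88,88,124,136)]]
for t in("roller",):
  for d in nets.silhouettes(f,t): print(t,d["score"],np.round(d["rect"]),fit(R2,[(K,C,d["pixels"].astype(np.float32))],[.458,.006,-.03]))
for n in("scene","top"):
  f,K,C=cam(n)
  for t in("roller","cam_lever"):
    for d in nets.silhouettes(f,t): print(n,t,d["score"],np.round(d["rect"]))
  print(proj(K,C,np.array([[.458,.006,.037]])))
```

```text
[0.45946737 0.00735423 0.21928   ]
roller 0.68 [285. 173.  50. 183.] (array([ 0.45461091,  0.00323111, -0.02139121]), np.float64(0.03931492567062378))
scene roller 0.9 [362. 240.  73.  22.]
scene roller 0.82 [142. 209.  59.  27.]
scene roller 0.82 [207. 172.  29.  43.]
scene cam_lever 0.69 [249. 276.  18.  45.]
[[359.12231984 239.18260832]]
top roller 0.97 [354. 302.  46.  62.]
top roller 0.82 [179. 216.  65.  18.]
top roller 0.76 [413. 234.  67.  28.]
top cam_lever 0.76 [282. 129.  11.  48.]
[[177.47900543 214.09217079]]
```

View pics/w10.png

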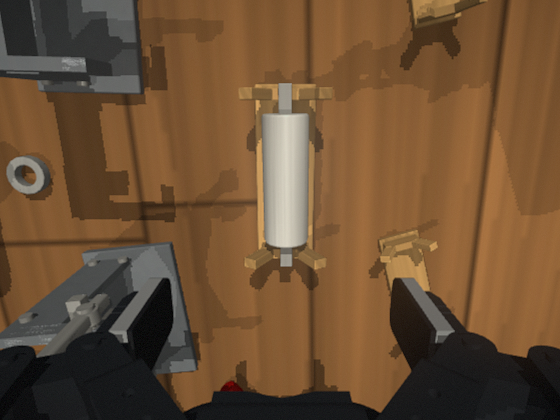

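The roller lies centred on the rack at (285,175), with both axle ends in the notches at (285,95) and (286,257). The lever is open and the gripper is clear, so I hand in.

```bash
python3 -c "
from cell import ticket; print(ticket.finish_job())"
```

```text
the job is handed in; nothing more can be done
None
```

The straight roller's lever is fully open, the roller lies in both rack notches, the other stand was left alone, and the job is handed in at about 25 s of the 64 s limit; no verdict was returned.

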